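# Pull the filter cassette and show it over the viewing tile

## Task

Lift the white dust hood off the filter box by its knob and set it down, without dropping it, upright in the middle of the flat square mat. Then lift the hinged cover flap by its fin until it stands upright or beyond, and draw the filter cassette hidden beneath it straight up out of its slot by its tab. Finish while still holding the cassette: upright and motionless, its lower edge about 10 cm above the middle of the oblong tile, its wide faces parallel to the tile's long sides, with the hood on the mat, the flap left open and the timer, tape roll and beaker not disturbed.

Things in the scene. Friction and masses are not known exactly. Their poses are not given: they have to be found in the camera images.
- filter_box: Fixed housing: grey base 130 (x) x 150 (y) x 45 mm, white step 112 x 132 mm on it, flat deck 60 mm above the bench. Origin: centre of its underside; x from the vented front to the rear (hinge side), z up. Slot in the deck at x = -12 mm, y = 0 (15 x 67 mm, floor 12 mm above the bench) holds the cassette. The flap covers the slot, the hood covers the flap.
- hood_knob (a point): Grip point on the hood's axis, 108 mm above its rim, 21 mm above its flat top; hood's axes. Round black knob 30 mm across, 28 mm high. Rim rests 45 mm above the bench on the grey base at the start, heading as the box, 3 mm play; it must rise 90 mm to clear the flap's fin.
- hood: Loose opaque white dust hood, a cap open below: 126 (x) x 146 (y) mm, walls 4 mm, flat top 87 mm above its rim, knob top 115 mm above the rim, about 0.15 kg. Origin: centre of its lower rim plane, z up.
- flap_fin (a point): Grip point on the flap's fin, 6 mm below its top, 22 mm above the flap's top; axes as the box's when shut, turning with the flap. Black fin at the flap's front edge, 12 thick (y) x 18 (x) x 28 mm high, top 122 mm above the bench when shut. Keep fingertips above the flap's top; the fin can pivot between pads that close along y.
- flap_hinge (a point): Point on the flap's hinge axis, fixed on the box, 40 mm behind its centre, 60 mm above the bench; axes as the box's, hinge along y. The shut flap's fin grip point lies 76 mm in front of it and 56 mm above it.
- flap (a joint): Angle of the grey cover flap, rad: 0 shut, 1.57 upright (fin pointing to the rear), stop at 1.9. The flap is an inverted tray 85 (x) x 90 (y) x 34 mm high on the deck, hinged at its rear lower edge; its front edge lifts up and over to the rear. Friction hinge (0.06 N m): it stays where it is left.
- cassette_tab (a point): Grip point on the cassette's tab, in its middle, 60 mm above the lower edge; cassette's axes. Tab 12 (x) x 20 (y) mm, from 46 to 74 mm above the lower edge. In the slot, heading as the box, only the top 26 mm of the tab stands above the deck, under the flap; the lower edge is 12 mm above the bench. Rises 48 mm to leave the slot (1.5 mm play).
- cassette: Loose filter cassette: upright white frame 12 (x) x 64 (y) x 46 mm with a round filter disc in its two wide faces (looking along +x and -x), tab on top, about 0.06 kg. Origin: middle of its lower edge (underside), z up.
- mat_top (a point): Centre of the top of a thin square rubber mat, 160 x 160 x 4 mm, fixed flat on the bench; the hood goes here. It and the tile may have changed sides.
- tile_top (a point): Centre of the top of a plain grey viewing tile, 100 (x) x 150 (y) x 8 mm, fixed on the bench; its y runs along its long sides, z up.
- timer: Bystander: white lab timer, 43 x 66 x 57 mm high, origin under its centre.
- tape_roll: Bystander: tape roll lying flat, 72 mm across, 19 mm high, origin under its centre.
- beaker: Bystander: glass beaker, 53 mm across, 70 mm high, origin under its centre.

How it is judged:
By the outcome, as a careful person would: the job done as asked, in the order asked, and still so for the second after the job is handed in, while the arm keeps its last pose, push and grip.
It also fails if it takes over 72 s, if anything falls off the work surface, if the arm or the gripper's body presses on something with over 40 N, if the wrist force passes 120 N, or if a joint passes its speed limit or range.

## Robot

A 7-joint arm with a two-finger parallel gripper is mounted at the origin on a cart in front of the work surface, level with it; the furniture and walls round the work are solid. World frame = base frame: x ahead of the robot, y to its left, z up, the work surface at z = 0. Lengths are in m, angles in rad, forces in N, time in s.
With the tool pointing down it reaches from about 0.4 to 0.85 m from the base axis. Payload 4.5 kg.
Tool frame: the origin (TCP) lies at the very end of the fingers, on their centre line; the grasp point (between the pads) lies 19 mm behind it; z points along the fingers, y is the line along which they close (so a half turn about z gives the same grasp; the last joint's range is limited). The gripper opens to 88 mm and grips with 3 to 60 N. Pads are 18 mm wide; open, the fingers measure 123 mm over their backs; the gripper's body (75 mm by 187 mm) begins 45 mm behind the grasp point.
Start: joints at [1.148, 0.689, -0.195, 1.565, 0.157, 0.902, -0.215], TCP at [0.276, -0.561, 0.239] pointing down, gripper open.
Joint ranges: [-3.01, 3.01], [-0.46, 2.08], [-1.47, 1.51], [0.13, 2.56], [-1, 4.14], [0.04, 2.09], [-2.66, 2.66]. Speed limits (rad/s): [2.57, 2.57, 3.14, 3.14, 3.14, 3.14, 3.14].

## Interface

Orientations are given as a unit quaternion [x, y, z, w].
In Python, from plant import r, eyes, nets gives the robot as it stands.
- The arm moves only by the shell command python3 -m pendant 'ROWS' [FORCE]. ROWS is JSON, a list of rows, each an object of numbers: "claw": the opening, from 0 (shut) to 1 (fully open); "dx", "dy", "dz": the shift along the world's x, y, z in mm; "twist": the turn about the world's z in rad. In form: [{"claw": .., "dx": .., "dy": .., "dz": .., "twist": ..}, ...]. A call has 1 to 8 rows; each row is the pose to reach, as a shift and turn from the pose commanded when the call began; what a row does not reach only later rows make up. A row lasts 1/10 s, in which the tool goes at most 50 mm and 8.59 degrees, less where a joint would pass 70% of its speed; a pose out of reach is approached as far as the arm can. A call with a gripper value outside its range is refused whole. The fingers move at their own pace and stop on an object; FORCE is the grip in N (left out, the last holds). Time passes only in rows, so rows that repeat a pose let the fingers close. It gives the time, the measured TCP pose, the force, the opening and the grip force at its end, in the units of the state.
- r.get_state(): the state, without advancing time (a new reading comes with each control period).
- eyes.snapshot(name): name is "scene" or "top" or "wrist"; returns (picture, depth): 400x640x3 uint8, blue, green, red; 400x640 float32, m along the optical axis (not along the pixel's ray), 0 where there is no reading.
- eyes.camera_info(name): a dict with "K" (3x3 intrinsics, pixels), "D" ([k1, k2, p1, p2, k3] as OpenCV has them; the pictures are not rectified), "world_to_cam" (4x4, takes a point from world to camera coordinates); the wrist camera has in their place "T_tool_cam" (4x4, takes a point from camera to tool coordinates, whose origin is the TCP and whose axes are the flange's). Camera axes: x right, y down, z forward; pixel columns grow to the right and rows downward; lengths in m; the calibration is good to about 2 mm. A picture is of the moment at which its call begins: read the wrist's pose just before it. camera_info takes no time and is no camera call.
- r.finish_job(): hands the job in; it is judged then, once.
Trained networks look in the newest picture that a camera, given by its name, has taken for a name from the list of things; names that differ only in an ending like _2 or _b are one class to them, and where a whole thing is asked for, a point or a joint stands for the part that bears it (a point fixed in the world has none). Each returns a list of dicts, best first, with "confidence" (0 to 1); they miss things now and then, are a little off and sometimes report something else, mostly with a low value. They report only what shows in the picture. A call takes as long as a camera call.
- nets.spot_in(camera, query): "box" ([left, top, width, height] as shares, 0 to 1, of the picture: columns of its width, rows of its height, round what is visible of it).
- nets.place_of(camera, query): "position" ([column, row] as shares, 0 to 1, of the picture: columns of its width, rows of its height: a listed point, or the origin of a listed thing).
The state is a dict: "clock": time; "q": joint angles; "qd": joint speeds; "joint_torque": joint torques, N m; "tool_pos": TCP position; "eef_rot": TCP orientation; "contact_force": force on the tool from outside, world axes, zero at the start; "moment": the same for the moment, N m; "opening": opening from 0.0 (shut) to 1.0 (fully open); "finger_force": force on a finger pad.
Only numpy, scipy, OpenCV 4.12 (cv2) and the standard library are available. Lean on these libraries where they do the work, as an engineer would, in place of code of your own. Each camera call takes 0.05 s, during which the arm holds its last target. There are 200 camera calls.

## Working session

There is one attempt and no reset: what is moved stays moved. The work goes in short steps, Python scripts to look and compute and a shell command to move; the robot and the scene stay as the last step left them, time stands still between calls to the robot, and variables do not carry over. Pictures are saved under pics/ and viewed, at most 10 in all, crops included, and the job is handed in when it is done.

```bash
ls; mkdir -p pics; cat > h.py <<'E'
import numpy as np, cv2
from plant import r, eyes, nets
from scipy.spatial.transform import Rotation as R
def cam(name, st=None):
    i=eyes.camera_info(name); K=np.array(i["K"]); D=np.array(i["D"])
    if "world_to_cam" in i: T=np.linalg.inv(np.array(i["world_to_cam"]))
    else:
        st=st or r.get_state(); W=np.eye(4); W[:3,:3]=R.from_quat(st["eef_rot"]).as_matrix(); W[:3,3]=st["tool_pos"]
        T=W@np.array(i["T_tool_cam"])
    return K,D,T
def ray(c,px):
    K,D,T=c; u=cv2.undistortPoints(np.array(px,float).reshape(-1,1,2),K,D).reshape(-1,2)
    return np.c_[u,np.ones(len(u))]
def at_z(c,px,z):
    d=ray(c,px)@c[2][:3,:3].T; o=c[2][:3,3]
    return o+d*((z-o[2])/d[:,2])[:,None]
def cloud(c,depth):
    v,u=np.mgrid[:400,:640]; d=ray(c,np.c_[u.ravel(),v.ravel()])*depth.reshape(-1,1)
    P=d@c[2][:3,:3].T+c[2][:3,3]; P[depth.ravel()<=0]=np.nan
    return P.reshape(400,640,3)
E
python3 - <<'E'
from h import *
for n in ["top","scene"]:
    im,d=eyes.snapshot(n); cv2.imwrite(f"pics/{n}0.png",im); c=cam(n)
    np.save(f"{n}0.npy",cloud(c,d))
    for q,z in [("hood_knob",.153),("mat_top",.004),("tile_top",.008),("timer",0),("tape_roll",0),("beaker",0),("filter_box",0)]:
        for o in nets.place_of(n,q)[:1]:
            p=np.array(o["position"])*[640,400]; print(n,q,p.round(),round(o["confidence"],2),at_z(c,p,z)[0].round(3))
s=r.get_state(); print(s["clock"],s["tool_pos"],s["eef_rot"],R.from_quat(s["eef_rot"]).as_matrix().round(2))
E
```

```text
pics
top hood_knob [299. 226.] 0.71 [0.472 0.101 0.153]
top mat_top [425. 171.] 0.63 [ 0.636 -0.242  0.004]
top tile_top [362. 172.] 0.65 [ 0.632 -0.068  0.008]
top timer [423. 170.] 0.64 [ 0.641 -0.235  0.   ]
top tape_roll [246. 168.] 0.65 [0.648 0.247 0.   ]
top beaker [362. 175.] 0.79 [ 0.626 -0.069  0.   ]
scene hood_knob [323. 218.] 0.61 [0.471 0.097 0.153]
scene mat_top [239. 295.] 0.97 [0.457 0.355 0.004]
scene tile_top [397. 213.] 0.72 [ 0.501 -0.176  0.008]
scene timer [388. 182.] 0.9 [ 0.64 -0.24  0.  ]
scene tape_roll [245. 232.] 0.61 [0.659 0.256 0.   ]
scene beaker [349. 198.] 0.74 [ 0.635 -0.088  0.   ]
scene filter_box [321. 255.] 0.86 [0.474 0.101 0.   ]
0.8 [ 0.27571004 -0.560914    0.23873933] [9.74032872e-01 2.26406636e-01 1.67658174e-05 1.59762214e-05] [[ 0.9   0.44  0.  ]
 [ 0.44 -0.9  -0.  ]
 [ 0.    0.   -1.  ]]
```

View pics/top0.png

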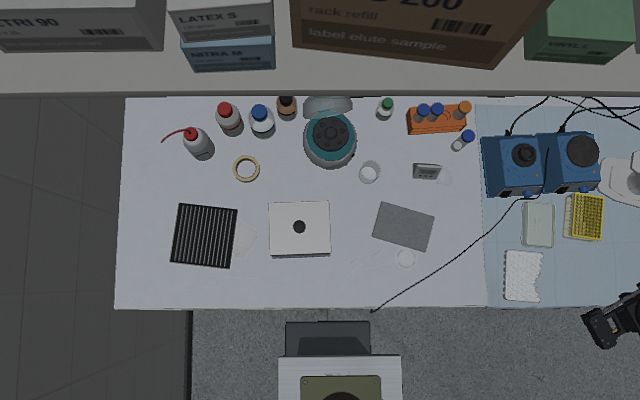

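View pics/scene0.png

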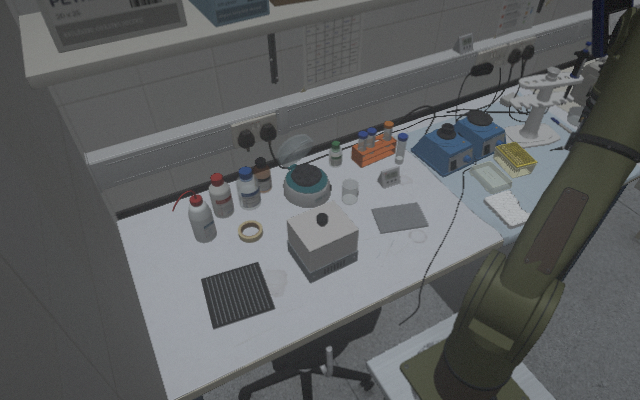

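Top view: striped mat centred around (204,236), hood (300,228) with knob (299,226), grey tile (403,226); the vented front faces the robot. Next I'll measure the poses with minAreaRect fits on segmented points.

```bash
python3 - <<'E'
from h import *
im=cv2.imread("pics/top0.png"); P=np.load("top0.npy"); c=cam("top"); g=cv2.cvtColor(im,cv2.COLOR_BGR2GRAY)
def fit(mask,seed,z,close=0):
    m=mask.astype(np.uint8)
    if close: m=cv2.morphologyEx(m,cv2.MORPH_CLOSE,np.ones((close,close)))
    n,l,s,_=cv2.connectedComponentsWithStats(m); k=l[seed[1],seed[0]]
    v,u=np.nonzero(l==k); w=at_z(c,np.c_[u,v],z)
    print(k,s[k],[np.round(x,3) for x in cv2.minAreaRect((w[:,:2]).astype(np.float32)*1)])
fit(g<110,(204,236),.004,7)
fit((g>95)&(g<155),(403,226),.008)
fit((abs(P[...,2]-.132)<.012),(285,228),.132)
k=(P[...,2]>.145)&(P[...,2]<.175)&(np.hypot(P[...,0]-.47,P[...,1]-.1)<.05)
print("knob",P[k].mean(0),P[k].max(0),k.sum(), "hoodtop",np.nanmedian(P[215:240,275:290,2]))
print(g[215:235:6,385:420:8])
# high things near
for x0 in (.3,.45,.6): print([np.nanmax(P[...,2][(abs(P[...,0]-x0-.07)<.075)&(abs(P[...,1]-y)<.05)]).round(2) for y in (-.4,-.3,-.2,-.1,0,.1,.2,.3,.4)])
P=np.load("scene0.npy")
k=(P[...,2]>.145)&(P[...,2]<.175)&(np.hypot(P[...,0]-.47,P[...,1]-.1)<.05)
print("knob scene",P[k].mean(0),P[k].max(0),P[k].min(0),k.sum())
E
```

```text
20 [ 170  203   68   66 3642] [array([0.465, 0.357]), array([0.161, 0.16 ]), np.float64(83.063)]
0 [     0      0    640    400 139297] [array([0.586, 0.025]), array([1.132, 1.892]), np.float64(0.419)]
55 [ 269  201   62   55 3056] [array([0.47, 0.1 ]), array([0.126, 0.146]), np.float64(1.789)]
knob [0.46972853 0.10028659 0.15943584] [0.48476316 0.11470829 0.16490673] 133 hoodtop 0.13201007982216595
[[98 96 96 97 98]
 [95 96 96 96 95]
 [96 98 96 95 97]
 [98 99 94 96 93]]
[np.float64(0.03), np.float64(0.01), np.float64(0.02), np.float64(0.01), np.float64(0.14), np.float64(0.14), np.float64(0.14), np.float64(0.01), np.float64(0.01)]
[np.float64(0.09), np.float64(0.01), np.float64(0.02), np.float64(0.02), np.float64(0.14), np.float64(0.16), np.float64(0.14), np.float64(0.01), np.float64(0.01)]
[np.float64(0.69), np.float64(0.69), np.float64(0.8), np.float64(0.79), np.float64(0.77), np.float64(0.77), np.float64(0.77), np.float64(0.73), np.float64(0.73)]
knob scene [0.46707828 0.10203423 0.15825661] [0.48610279 0.11502212 0.16404255] [0.45521167 0.0859392  0.14556191] 119
```

```bash
python3 -m pendant '[{"claw":1,"dx":40,"dy":30,"dz":40,"twist":-0.1},{"claw":1,"dx":80,"dy":60,"dz":60,"twist":-0.2},{"claw":1,"dx":120,"dy":90,"dz":60,"twist":-0.3},{"claw":1,"dx":150,"dy":130,"dz":60,"twist":-0.425},{"claw":1,"dx":160,"dy":180,"dz":60,"twist":-0.425},{"claw":1,"dx":170,"dy":230,"dz":60,"twist":-0.425},{"claw":1,"dx":180,"dy":280,"dz":60,"twist":-0.425},{"claw":1,"dx":190,"dy":330,"dz":60,"twist":-0.425}]'
python3 - <<'E'
from h import *
im=cv2.imread("pics/top0.png"); c=cam("top"); g=cv2.cvtColor(im,cv2.COLOR_BGR2GRAY)
m=((g>80)&(g<115)).astype(np.uint8); m=cv2.morphologyEx(m,cv2.MORPH_OPEN,np.ones((3,3)))
n,l,s,_=cv2.connectedComponentsWithStats(m); k=l[226,403]; v,u=np.nonzero(l==k); w=at_z(c,np.c_[u,v],.008)
print(s[k],cv2.minAreaRect(w[:,:2].astype(np.float32)))
s=r.get_state(); print(s["clock"],s["tool_pos"],s["q"])
E
```

```text
clock: 1.6
tool_pos: [0.4625, -0.2464, 0.2989]
eef_rot: [1.0, 0.016, 0.0, 0.0]
contact_force: [1.8, -0.1, 0.4]
opening: 1.0
finger_force: 0.0
[ 373  202   61   50 2042] ((0.483979731798172, -0.17397454380989075), (0.14788460731506348, 0.10085197538137436), 73.24148559570312)
1.6 [ 0.46247586 -0.24639658  0.29889402] [ 0.44876501  0.47687687 -0.07315574  1.79345041  0.04369028  0.87228617
 -1.18316997]
```

```bash
python3 -m pendant '[{"claw":1,"dx":4,"dy":50,"dz":0,"twist":0},{"claw":1,"dx":4,"dy":100,"dz":0,"twist":0},{"claw":1,"dx":4,"dy":150,"dz":0,"twist":0},{"claw":1,"dx":4,"dy":200,"dz":-10,"twist":0},{"claw":1,"dx":4,"dy":248,"dz":-25,"twist":0},{"claw":1,"dx":4,"dy":290,"dz":-45,"twist":0},{"claw":1,"dx":4,"dy":331,"dz":-60,"twist":0},{"claw":1,"dx":4,"dy":331,"dz":-60,"twist":0}]'
python3 - <<'E'
from h import *
st=r.get_state(); im,d=eyes.snapshot("wrist"); c=cam("wrist",st); P=cloud(c,d); cv2.imwrite("pics/w1.png",im)
print(st["tool_pos"])
k=(P[...,2]>.150)&(P[...,2]<.17)&(np.hypot(P[...,0]-.47,P[...,1]-.1)<.04)
print(k.sum(),P[k].mean(0),P[k].max(0),P[k].min(0))
if k.sum()>5: print(cv2.minEnclosingCircle(P[k][:,:2].astype(np.float32)))
k=(abs(P[...,2]-.132)<.006)&(np.hypot(P[...,0]-.47,P[...,1]-.1)<.12)
print(k.sum(),cv2.minAreaRect(P[k][:,:2].astype(np.float32)))
E
```

```text
clock: 2.4
tool_pos: [0.4649, 0.0896, 0.2373]
eef_rot: [1.0, 0.022, -0.001, -0.002]
contact_force: [0.0, -0.4, 0.5]
opening: 1.004
finger_force: 0.0
[0.46492855 0.08960062 0.23734193]
1578 [0.47279232 0.09953917 0.15907128] [0.4864333  0.11419461 0.16130365] [0.45685245 0.08542104 0.15000107]
((0.4717150330543518, 0.09956861287355423), 0.014982252381742)
30731 ((0.4714450240135193, 0.0996202677488327), (0.12574885785579681, 0.14648747444152832), 1.8622454404830933)
```

View pics/w1.png

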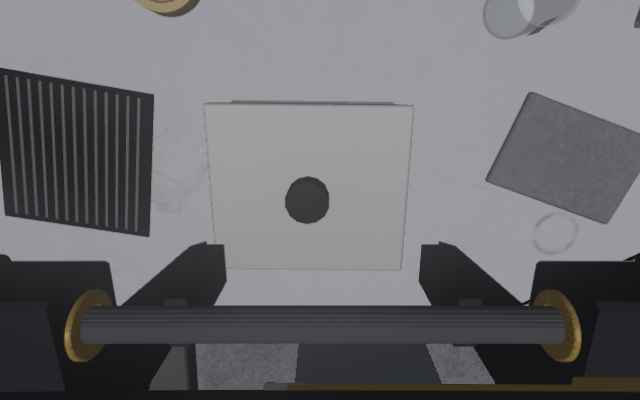

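The wrist view shows the knob at (307,200), centred on the hood top and agreeing within 2 mm. Descending and gripping.

```bash
python3 -m pendant '[{"claw":1,"dx":2,"dy":0,"dz":-40,"twist":0},{"claw":1,"dx":2,"dy":0,"dz":-75,"twist":0},{"claw":1,"dx":2,"dy":0,"dz":-101,"twist":0},{"claw":0.2,"dx":2,"dy":0,"dz":-101,"twist":0},{"claw":0.2,"dx":2,"dy":0,"dz":-101,"twist":0},{"claw":0.2,"dx":2,"dy":0,"dz":-101,"twist":0},{"claw":0.2,"dx":2,"dy":0,"dz":-101,"twist":0},{"claw":0.2,"dx":2,"dy":0,"dz":-101,"twist":0}]' 30
```

```text
clock: 3.25
tool_pos: [0.4694, 0.0868, 0.1392]
eef_rot: [1.0, 0.018, 0.002, -0.003]
contact_force: [-2.4, 15.7, 1.4]
opening: 0.575
finger_force: 7.7
```

```bash
python3 -m pendant '[{"claw":0.75,"dx":0,"dy":0,"dz":0,"twist":0},{"claw":0.75,"dx":0,"dy":0,"dz":0,"twist":0},{"claw":0.75,"dx":0,"dy":0,"dz":0,"twist":0}]'
```

```text
clock: 3.55
tool_pos: [0.4683, 0.0819, 0.1382]
eef_rot: [1.0, 0.015, 0.0, 0.0]
contact_force: [-0.4, 0.2, 0.2]
opening: 0.753
finger_force: 0.0
```

```bash
python3 -m pendant '[{"claw":0.75,"dx":3,"dy":18,"dz":0,"twist":0.005},{"claw":0.75,"dx":3,"dy":18,"dz":0,"twist":0.005},{"claw":0.75,"dx":3,"dy":18,"dz":0,"twist":0.005},{"claw":0.2,"dx":3,"dy":18,"dz":0,"twist":0.005},{"claw":0.2,"dx":3,"dy":18,"dz":0,"twist":0.005},{"claw":0.2,"dx":3,"dy":18,"dz":0,"twist":0.005},{"claw":0.2,"dx":3,"dy":18,"dz":0,"twist":0.005},{"claw":0.2,"dx":3,"dy":18,"dz":0,"twist":0.005}]' 30
```

```text
clock: 4.35
tool_pos: [0.4711, 0.1001, 0.1377]
eef_rot: [1.0, 0.018, -0.0, 0.0]
contact_force: [-0.4, -1.7, 0.4]
opening: 0.33
finger_force: 30.1
```

```bash
python3 -m pendant '[{"claw":0.2,"dx":0,"dy":0,"dz":10,"twist":0},{"claw":0.2,"dx":0,"dy":0,"dz":25,"twist":0},{"claw":0.2,"dx":0,"dy":0,"dz":45,"twist":0},{"claw":0.2,"dx":0,"dy":0,"dz":65,"twist":0},{"claw":0.2,"dx":0,"dy":0,"dz":85,"twist":0},{"claw":0.2,"dx":0,"dy":0,"dz":105,"twist":0},{"claw":0.2,"dx":0,"dy":0,"dz":120,"twist":0},{"claw":0.2,"dx":0,"dy":0,"dz":120,"twist":0}]'
```

```text
clock: 5.15
tool_pos: [0.4723, 0.1009, 0.2599]
eef_rot: [1.0, 0.018, 0.002, -0.001]
contact_force: [0.7, 0.8, -0.9]
opening: 0.327
finger_force: 30.0
```

```bash
python3 -m pendant '[{"claw":0.2,"dx":0,"dy":25,"dz":0,"twist":-0.03},{"claw":0.2,"dx":-2,"dy":60,"dz":0,"twist":-0.06},{"claw":0.2,"dx":-4,"dy":100,"dz":0,"twist":-0.09},{"claw":0.2,"dx":-5,"dy":140,"dz":0,"twist":-0.12},{"claw":0.2,"dx":-6,"dy":180,"dz":0,"twist":-0.15},{"claw":0.2,"dx":-7,"dy":215,"dz":0,"twist":-0.15},{"claw":0.2,"dx":-7,"dy":240,"dz":0,"twist":-0.15},{"claw":0.2,"dx":-7,"dy":256,"dz":0,"twist":-0.15}]'
python3 -m pendant '[{"claw":0.2,"dx":0,"dy":0,"dz":0,"twist":0},{"claw":0.2,"dx":0,"dy":0,"dz":0,"twist":0}]'
```

```text
clock: 5.95
tool_pos: [0.4628, 0.3589, 0.2567]
eef_rot: [0.998, -0.055, -0.001, 0.0]
contact_force: [0.3, -0.4, -1.6]
opening: 0.329
finger_force: 30.0
clock: 6.15
tool_pos: [0.4642, 0.3548, 0.2572]
eef_rot: [0.998, -0.057, -0.0, 0.001]
contact_force: [0.5, -1.1, -0.9]
opening: 0.325
finger_force: 30.0
```

```bash
python3 -m pendant '[{"claw":0.2,"dx":1,"dy":2,"dz":-15,"twist":0},{"claw":0.2,"dx":1,"dy":2,"dz":-40,"twist":0},{"claw":0.2,"dx":1,"dy":2,"dz":-65,"twist":0},{"claw":0.2,"dx":1,"dy":2,"dz":-90,"twist":0},{"claw":0.2,"dx":1,"dy":2,"dz":-115,"twist":0},{"claw":0.2,"dx":1,"dy":2,"dz":-135,"twist":0},{"claw":0.2,"dx":1,"dy":2,"dz":-150,"twist":0},{"claw":0.2,"dx":1,"dy":2,"dz":-155,"twist":0}]'
python3 -m pendant '[{"claw":0.2,"dx":0,"dy":0,"dz":-2,"twist":0},{"claw":0.2,"dx":0,"dy":0,"dz":-4,"twist":0},{"claw":0.2,"dx":0,"dy":0,"dz":-5,"twist":0},{"claw":0.2,"dx":0,"dy":0,"dz":-5,"twist":0}]'
```

```text
clock: 6.95
tool_pos: [0.4651, 0.3554, 0.1014]
eef_rot: [0.998, -0.058, -0.001, 0.002]
contact_force: [-0.7, -0.4, -2.0]
opening: 0.328
finger_force: 30.0
clock: 7.35
tool_pos: [0.4655, 0.3586, 0.0983]
eef_rot: [0.998, -0.057, 0.0, -0.0]
contact_force: [-0.4, 0.5, -1.1]
opening: 0.329
finger_force: 30.0
```

```bash
python3 -m pendant '[{"claw":0.2,"dx":0,"dy":-1,"dz":-1,"twist":0},{"claw":0.2,"dx":0,"dy":-1,"dz":-2,"twist":0},{"claw":0.2,"dx":0,"dy":-1,"dz":-2,"twist":0}]'
```

```text
clock: 7.65
tool_pos: [0.4654, 0.3576, 0.0967]
eef_rot: [0.998, -0.057, 0.0, -0.0]
contact_force: [-1.7, -0.7, 5.7]
opening: 0.329
finger_force: 30.0
```

```bash
python3 -m pendant '[{"claw":0.4,"dx":0,"dy":0,"dz":0,"twist":0},{"claw":0.6,"dx":0,"dy":0,"dz":0,"twist":0},{"claw":0.8,"dx":0,"dy":0,"dz":0,"twist":0},{"claw":0.8,"dx":0,"dy":0,"dz":0,"twist":0},{"claw":0.8,"dx":0,"dy":0,"dz":20,"twist":0},{"claw":0.8,"dx":0,"dy":0,"dz":60,"twist":0},{"claw":0.8,"dx":0,"dy":0,"dz":100,"twist":0},{"claw":0.8,"dx":0,"dy":0,"dz":140,"twist":0}]'
python3 -m pendant '[{"claw":0.8,"dx":-15,"dy":-40,"dz":20,"twist":0.15},{"claw":0.8,"dx":-15,"dy":-85,"dz":20,"twist":0.15},{"claw":0.8,"dx":-15,"dy":-130,"dz":20,"twist":0.15},{"claw":0.8,"dx":-15,"dy":-175,"dz":0,"twist":0.15},{"claw":0.8,"dx":-15,"dy":-215,"dz":0,"twist":0.15},{"claw":0.8,"dx":-15,"dy":-250,"dz":0,"twist":0.15},{"claw":0.8,"dx":-15,"dy":-257,"dz":0,"twist":0.15},{"claw":0.8,"dx":-15,"dy":-257,"dz":0,"twist":0.15}]'
python3 - <<'E'
from h import *
st=r.get_state(); im,d=eyes.snapshot("wrist"); c=cam("wrist",st); P=cloud(c,d); cv2.imwrite("pics/w2.png",im)
print(st["tool_pos"],st["q"])
k=(P[...,2]>.112)&(P[...,2]<.13)&(np.hypot(P[...,0]-.43,P[...,1]-.1)<.05)
print(k.sum(),P[k].mean(0),P[k].max(0),P[k].min(0),cv2.minAreaRect(P[k][:,:2].astype(np.float32)))
k=(abs(P[...,2]-.094)<.005)&(np.hypot(P[...,0]-.47,P[...,1]-.1)<.12)
print(k.sum(),cv2.minAreaRect(P[k][:,:2].astype(np.float32)))
im,d=eyes.snapshot("top"); cv2.imwrite("pics/top1.png",im); P=cloud(cam("top"),d)
k=(abs(P[...,2]-.091)<.012)&(np.hypot(P[...,0]-.465,P[...,1]-.357)<.12)
print("hood",k.sum(),cv2.minAreaRect(P[k][:,:2].astype(np.float32)))
E
```

```text
clock: 8.45
tool_pos: [0.4649, 0.3573, 0.237]
eef_rot: [0.998, -0.057, -0.0, 0.0]
contact_force: [0.8, 0.3, -0.6]
opening: 0.803
finger_force: 0.0
clock: 9.25
tool_pos: [0.4503, 0.0994, 0.2358]
eef_rot: [1.0, 0.017, 0.0, 0.0]
contact_force: [0.0, 0.5, 0.0]
opening: 0.798
finger_force: 0.0
[0.45028983 0.09938566 0.23582144] [-0.26260819  0.48474741 -0.08218102  2.04862955  0.06726685  0.61066395
 -1.92745966]
401 [0.43677474 0.09838153 0.12027762] [0.44486601 0.10483294 0.12315396] [0.4262043  0.09174352 0.11206368] ((0.43554946780204773, 0.09832706302404404), (0.018528617918491364, 0.012734472751617432), 2.098724842071533)
10718 ((0.46891796588897705, 0.09956184029579163), (0.08488404005765915, 0.0901532769203186), 1.8994030952453613)
hood 2907 ((0.46436822414398193, 0.35832494497299194), (0.14940787851810455, 0.12654173374176025), 83.40019226074219)
```

View pics/w2.png

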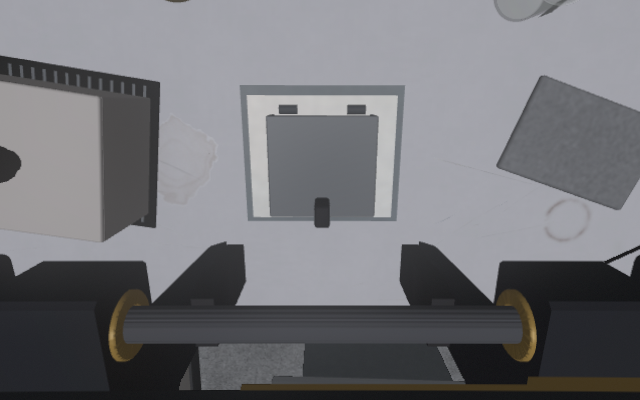

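Fin at (322,212) in the wrist view, flap shut in front; hood sits on the mat within 1–2 mm of its middle. Going for the fin.

```bash
python3 -m pendant '[{"claw":0.5,"dx":-15,"dy":-1,"dz":-30,"twist":0},{"claw":0.5,"dx":-15,"dy":-1,"dz":-65,"twist":0},{"claw":0.5,"dx":-15,"dy":-1,"dz":-100,"twist":0},{"claw":0.5,"dx":-15,"dy":-1,"dz":-125,"twist":0},{"claw":0.5,"dx":-15,"dy":-1,"dz":-136,"twist":0},{"claw":0.5,"dx":-15,"dy":-1,"dz":-136,"twist":0},{"claw":0.5,"dx":-15,"dy":-1,"dz":-136,"twist":0}]' 12
python3 -m pendant '[{"claw":0.05,"dx":0,"dy":0,"dz":0,"twist":0},{"claw":0.05,"dx":0,"dy":0,"dz":0,"twist":0},{"claw":0.05,"dx":0,"dy":0,"dz":0,"twist":0},{"claw":0.05,"dx":0,"dy":0,"dz":0,"twist":0},{"claw":0.05,"dx":0,"dy":0,"dz":0,"twist":0}]'
```

```text
clock: 10.05
tool_pos: [0.4354, 0.1011, 0.0998]
eef_rot: [1.0, 0.02, 0.0, -0.0]
contact_force: [0.1, 0.3, 0.5]
opening: 0.502
finger_force: 0.0
clock: 10.55
tool_pos: [0.4354, 0.0994, 0.1001]
eef_rot: [1.0, 0.018, 0.0, 0.0]
contact_force: [0.1, -0.5, 3.1]
opening: 0.135
finger_force: 12.0
```

```bash
python3 -m pendant '[{"claw":0.05,"dx":6.5,"dy":0,"dz":7.7,"twist":0},{"claw":0.05,"dx":14,"dy":0,"dz":14.6,"twist":0},{"claw":0.05,"dx":22,"dy":0.5,"dz":20.7,"twist":0},{"claw":0.05,"dx":32,"dy":1,"dz":26.7,"twist":0},{"claw":0.05,"dx":41,"dy":1,"dz":31,"twist":0},{"claw":0.05,"dx":52,"dy":1.5,"dz":34.5,"twist":0},{"claw":0.05,"dx":62,"dy":2,"dz":36.5,"twist":0},{"claw":0.05,"dx":72,"dy":2,"dz":37.5,"twist":0}]'
```

```text
clock: 11.35
tool_pos: [0.5063, 0.1017, 0.1375]
eef_rot: [1.0, 0.019, -0.001, 0.0]
contact_force: [-1.2, 1.1, 0.9]
opening: 0.136
finger_force: 12.0
```

```bash
python3 -m pendant '[{"claw":0.05,"dx":10,"dy":0.5,"dz":0,"twist":0},{"claw":0.05,"dx":20,"dy":1,"dz":-1,"twist":0},{"claw":0.05,"dx":30,"dy":1,"dz":-3.5,"twist":0},{"claw":0.05,"dx":41,"dy":1.5,"dz":-7,"twist":0},{"claw":0.05,"dx":50,"dy":2,"dz":-11.5,"twist":0},{"claw":0.05,"dx":60,"dy":2,"dz":-17.5,"twist":0},{"claw":0.05,"dx":69,"dy":2.5,"dz":-25,"twist":0},{"claw":0.05,"dx":77,"dy":2.5,"dz":-33,"twist":0}]'
python3 - <<'E'
from h import *
im,d=eyes.snapshot("scene"); cv2.imwrite("pics/s2.png",cv2.resize(im[140:340,200:440],None,fx=3,fy=3))
E
```

```text
clock: 12.15
tool_pos: [0.5839, 0.1041, 0.1031]
eef_rot: [1.0, 0.019, -0.001, 0.0]
contact_force: [-5.2, 1.4, -0.5]
opening: 0.133
finger_force: 12.0
```

View pics/s2.png

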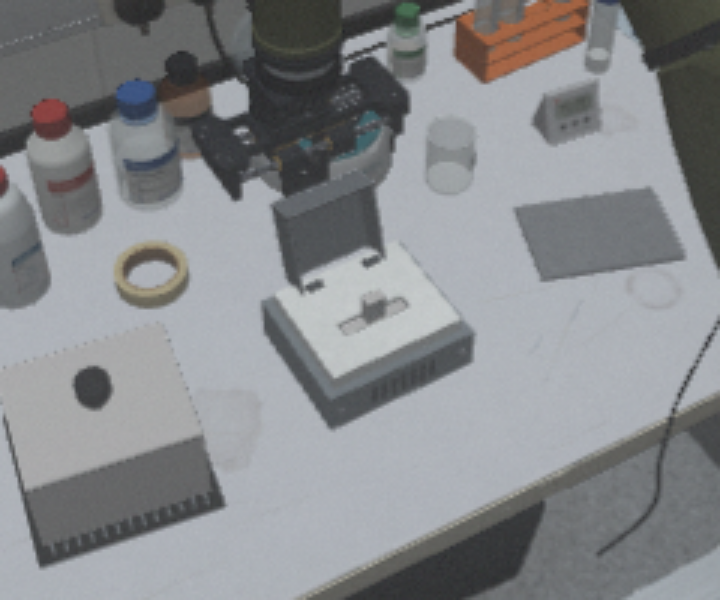

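The crop shows the flap leaning back past upright (330,230) and the tab in the slot at (375,305), with the hood on the mat. Releasing and moving over the tab.

```bash
python3 -m pendant '[{"claw":0.45,"dx":0,"dy":0,"dz":0,"twist":0},{"claw":0.45,"dx":0,"dy":0,"dz":0,"twist":0},{"claw":0.45,"dx":0,"dy":0,"dz":0,"twist":0},{"claw":0.45,"dx":3,"dy":0,"dz":25,"twist":0},{"claw":0.45,"dx":3,"dy":0,"dz":65,"twist":0},{"claw":0.45,"dx":3,"dy":0,"dz":105,"twist":0},{"claw":0.6,"dx":-30,"dy":0,"dz":115,"twist":0},{"claw":0.6,"dx":-70,"dy":-2,"dz":115,"twist":0}]'
python3 -m pendant '[{"claw":0.6,"dx":-35,"dy":-2,"dz":0,"twist":0},{"claw":0.6,"dx":-70,"dy":-4,"dz":0,"twist":0},{"claw":0.6,"dx":-75,"dy":-4,"dz":0,"twist":0},{"claw":0.6,"dx":-75,"dy":-4,"dz":0,"twist":0}]'
python3 - <<'E'
from h import *
st=r.get_state(); im,d=eyes.snapshot("wrist"); c=cam("wrist",st); P=cloud(c,d); cv2.imwrite("pics/w3.png",im)
print(st["tool_pos"])
k=(P[...,2]>.076)&(P[...,2]<.095)&(np.hypot(P[...,0]-.4595,P[...,1]-.0992)<.03)
print(k.sum())
if k.sum()>5: print(P[k].mean(0),P[k].max(0),P[k].min(0),cv2.minAreaRect(P[k][:,:2].astype(np.float32)))
k=(P[...,2]>.09)&(abs(P[...,1]-.1)<.06)&(P[...,0]>.47)&(P[...,0]<.62)
if k.sum()>5: print("flap",P[k].max(0),P[k].min(0))
E
```

```text
clock: 13.0
tool_pos: [0.5166, 0.1027, 0.2221]
eef_rot: [1.0, 0.018, 0.004, -0.001]
contact_force: [-0.7, 0.3, -0.8]
opening: 0.592
finger_force: 0.0
clock: 13.4
tool_pos: [0.4391, 0.0981, 0.22]
eef_rot: [1.0, 0.019, 0.001, -0.0]
contact_force: [1.1, -0.2, 0.2]
opening: 0.599
finger_force: 0.0
[0.43908012 0.09809652 0.22002021]
388
[0.46032511 0.09918632 0.08482222] [0.46608794 0.10907372 0.08786171] [0.45373863 0.08932454 0.07610337] ((0.4599210023880005, 0.09914438426494598), (0.011872085742652416, 0.019595475867390633), 1.853426456451416)
flap [0.5687433  0.15671407 0.30951093] [0.47000033 0.04036997 0.0900957 ]
```

View pics/w3.png

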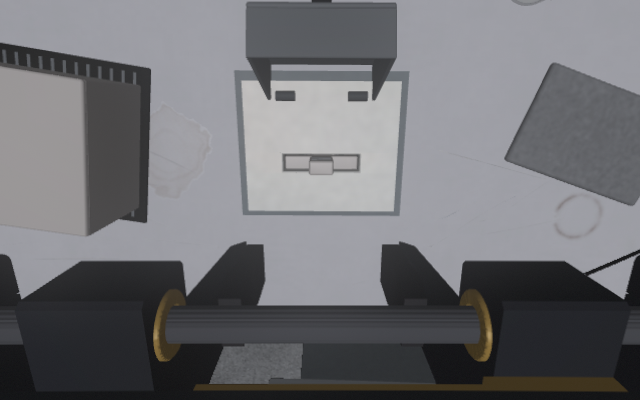

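The tab shows at (321,165) and the flap is open at the top. The wrist camera sits on the flap side, so I'll check its offset before descending.

```bash
python3 - <<'E'
from h import *
print(np.array(eyes.camera_info("wrist")["T_tool_cam"]).round(3)); print(cam("wrist")[2][:3,3])
P=cloud(cam("wrist"),eyes.snapshot("wrist")[1])
k=(P[...,2]>.07)&(P[...,2]<.16)&(abs(P[...,1]-.1)<.06)&(P[...,0]>.48)&(P[...,0]<.62)
for a in (.08,.1,.12,.13,.14,.15):
    m=k&(abs(P[...,2]-a)<.006); print(a,m.sum(),P[m].min(0).round(3) if m.any() else "")
E
```

```text
[[-0.    -0.962 -0.272  0.071]
 [ 1.     0.    -0.001  0.001]
 [ 0.001 -0.272  0.962 -0.146]
 [ 0.     0.     0.     1.   ]]
[0.51104358 0.09997129 0.36574301]
0.08 195 [0.515 0.057 0.074]
0.1 173 [0.521 0.057 0.094]
0.12 134 [0.526 0.057 0.114]
0.13 3977 [0.53  0.057 0.124]
0.14 6418 [0.532 0.057 0.134]
0.15 0
```

```bash
python3 -m pendant '[{"claw":0.6,"dx":12,"dy":1,"dz":-25,"twist":0},{"claw":0.6,"dx":21,"dy":1,"dz":-55,"twist":0},{"claw":0.6,"dx":21,"dy":1,"dz":-90,"twist":0},{"claw":0.6,"dx":21,"dy":1,"dz":-120,"twist":0},{"claw":0.6,"dx":21,"dy":1,"dz":-140,"twist":0},{"claw":0.6,"dx":21,"dy":1,"dz":-150,"twist":0},{"claw":0.6,"dx":21,"dy":1,"dz":-155,"twist":0},{"claw":0.6,"dx":21,"dy":1,"dz":-155,"twist":0}]'
python3 -m pendant '[{"claw":0.6,"dx":0,"dy":0,"dz":0,"twist":0}]'
```

```text
clock: 14.3
tool_pos: [0.4609, 0.0991, 0.0641]
eef_rot: [1.0, 0.018, 0.0, 0.0]
contact_force: [0.3, 0.9, 0.4]
opening: 0.606
finger_force: 0.0
clock: 14.4
tool_pos: [0.461, 0.0992, 0.0649]
eef_rot: [1.0, 0.018, 0.001, -0.0]
contact_force: [-0.2, 1.0, 0.7]
opening: 0.601
finger_force: 0.0
```

```bash
python3 -m pendant '[{"claw":0.1,"dx":-0.5,"dy":0,"dz":-1,"twist":0},{"claw":0.1,"dx":-0.5,"dy":0,"dz":-1,"twist":0},{"claw":0.1,"dx":-0.5,"dy":0,"dz":-1,"twist":0},{"claw":0.1,"dx":-0.5,"dy":0,"dz":-1,"twist":0},{"claw":0.1,"dx":-0.5,"dy":0,"dz":-1,"twist":0}]' 25
python3 -m pendant '[{"claw":0.1,"dx":0,"dy":0,"dz":6,"twist":0},{"claw":0.1,"dx":0,"dy":0,"dz":14,"twist":0},{"claw":0.1,"dx":0,"dy":0,"dz":24,"twist":0},{"claw":0.1,"dx":0,"dy":0,"dz":34,"twist":0},{"claw":0.1,"dx":0,"dy":0,"dz":44,"twist":0},{"claw":0.1,"dx":0,"dy":0,"dz":54,"twist":0},{"claw":0.1,"dx":0,"dy":0,"dz":66,"twist":0},{"claw":0.1,"dx":0,"dy":0,"dz":80,"twist":0}]'
```

```text
clock: 14.9
tool_pos: [0.4598, 0.0991, 0.0634]
eef_rot: [1.0, 0.018, 0.0, -0.0]
contact_force: [-0.6, 0.1, 0.9]
opening: 0.22
finger_force: 25.0
clock: 15.7
tool_pos: [0.4595, 0.099, 0.1442]
eef_rot: [1.0, 0.018, -0.0, 0.0]
contact_force: [0.1, -0.1, -1.6]
opening: 0.224
finger_force: 25.0
```

```bash
python3 -m pendant '[{"claw":0.1,"dx":0,"dy":-20,"dz":10,"twist":0},{"claw":0.1,"dx":0,"dy":-55,"dz":15,"twist":0},{"claw":0.1,"dx":5,"dy":-95,"dz":15,"twist":-0.05},{"claw":0.1,"dx":10,"dy":-140,"dz":15,"twist":-0.12},{"claw":0.1,"dx":15,"dy":-185,"dz":15,"twist":-0.19},{"claw":0.1,"dx":20,"dy":-225,"dz":15,"twist":-0.25},{"claw":0.1,"dx":24,"dy":-255,"dz":15,"twist":-0.3},{"claw":0.1,"dx":24,"dy":-273,"dz":15,"twist":-0.325}]'
python3 -m pendant '[{"claw":0.1,"dx":0,"dy":0,"dz":0,"twist":0},{"claw":0.1,"dx":0,"dy":0,"dz":0,"twist":0},{"claw":0.1,"dx":0,"dy":0,"dz":0,"twist":0}]'
python3 - <<'E'
from h import *
s=r.get_state(); print(s["tool_pos"],R.from_quat(s["eef_rot"]).as_euler("xyz",degrees=True))
im,d=eyes.snapshot("scene"); cv2.imwrite("pics/s3.png",cv2.resize(im[140:340,200:460],None,fx=3,fy=3))
im,d=eyes.snapshot("wrist"); c=cam("wrist",s); P=cloud(c,d); cv2.imwrite("pics/w4.png",im)
k=(abs(P[...,2]-.008)<.004)&(np.hypot(P[...,0]-.484,P[...,1]+.174)<.1)
print("tilepts",k.sum(),P[k].max(0) if k.any() else "")
k=(P[...,2]>.1)&(P[...,2]<.175)&(np.hypot(P[...,0]-.484,P[...,1]+.174)<.05)
if k.any(): print("cas",k.sum(),P[k].min(0),P[k].max(0))
im,d=eyes.snapshot("top"); c=cam("top")
for n in ("scene","top"):
    for o in nets.place_of(n,"cassette")[:1]: print(n,o["confidence"],at_z(cam(n),np.array(o["position"])*[640,400],.108))
E
```

```text
clock: 16.5
tool_pos: [0.4837, -0.1775, 0.1589]
eef_rot: [0.989, -0.146, 0.001, 0.001]
contact_force: [-0.3, 0.2, -0.7]
opening: 0.225
finger_force: 25.0
clock: 16.8
tool_pos: [0.4837, -0.1721, 0.1584]
eef_rot: [0.99, -0.142, -0.0, -0.001]
contact_force: [0.4, -0.1, -0.4]
opening: 0.222
finger_force: 25.0
[ 0.48367932 -0.1721027   0.1584225 ] [-1.79940103e+02  2.98754832e-02 -1.63516818e+01]
tilepts 17111 [ 0.55437147 -0.09079204  0.01003748]
cas 5624 [ 0.47178837 -0.20443734  0.10730774] [ 0.50187589 -0.14114328  0.17498418]
scene 0.77 [[ 0.49219058 -0.16547068  0.108     ]]
```

View pics/s3.png

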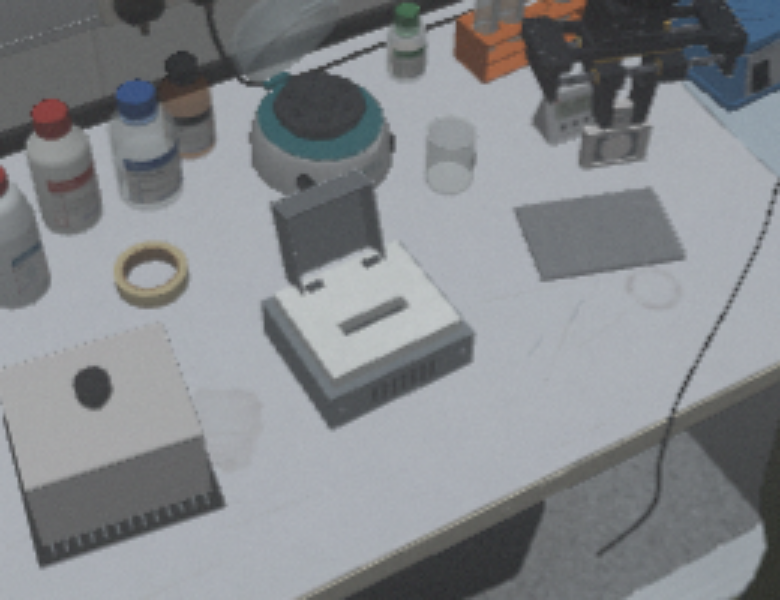

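View pics/w4.png

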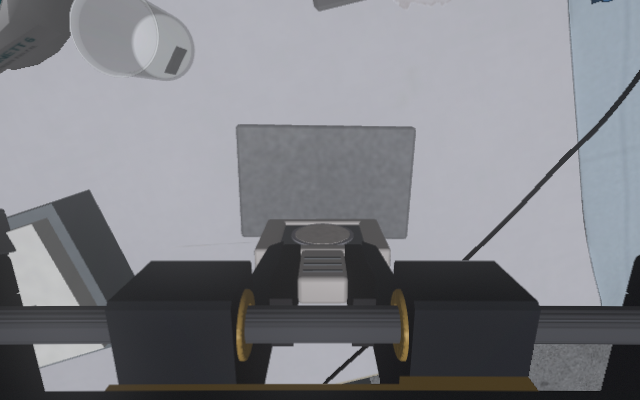

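The scene crop shows the cassette upright over the tile, flap open, hood on the mat, and timer, tape and beaker in place. In the wrist view the cassette is parallel to the tile, whose corners are (237,125), (414,127), (407,238) and (242,237).

```bash
python3 - <<'E'
from h import *
w=at_z(cam("wrist"),[[237,125],[414,127],[407,238],[242,237]],.008)
d=w[0]-w[1]; print(w.round(4),"far edge heading",np.degrees(np.arctan2(d[1],d[0]))-90)
u=np.array([d[1],-d[0]])/np.hypot(*d[:2]); print("centre",(w[:2,:2].mean(0)-.05*u).round(4))
E
```

```text
[[ 0.5542 -0.1212  0.008 ]
 [ 0.5115 -0.2603  0.008 ]
 [ 0.4176 -0.2333  0.008 ]
 [ 0.4604 -0.0914  0.008 ]] far edge heading -17.052614462530997
centre [ 0.4851 -0.176 ]
```

Within 4 mm and 0.7°. One small trim, a settle, then hand in.

```bash
python3 -m pendant '[{"claw":0.1,"dx":1,"dy":-3,"dz":1,"twist":-0.01},{"claw":0.1,"dx":1,"dy":-3,"dz":1,"twist":-0.01},{"claw":0.1,"dx":1,"dy":-3,"dz":1,"twist":-0.01},{"claw":0.1,"dx":1,"dy":-3,"dz":1,"twist":-0.01},{"claw":0.1,"dx":1,"dy":-3,"dz":1,"twist":-0.01},{"claw":0.1,"dx":1,"dy":-3,"dz":1,"twist":-0.01},{"claw":0.1,"dx":1,"dy":-3,"dz":1,"twist":-0.01},{"claw":0.1,"dx":1,"dy":-3,"dz":1,"twist":-0.01}]'
python3 -c "
from plant import r
print(max(map(abs,r.get_state()['qd']))); print(r.finish_job())"
```

```text
clock: 17.85
tool_pos: [0.4847, -0.177, 0.1593]
eef_rot: [0.989, -0.149, 0.0, 0.0]
contact_force: [0.9, -0.2, -0.7]
opening: 0.224
finger_force: 25.0
0.002150183142776242
the job is handed in; nothing more can be done
None
```

I handed the job in at 17.9 s: the hood is upright in the middle of the mat, the flap is open past upright, and the gripper still holds the cassette upright and still, about 10 cm above the middle of the tile and parallel to its long sides, with the timer, tape roll and beaker untouched.

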